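Crank open the rusk tray and cull the broken rusks

ROBOT

A 7-joint arm with a two-finger parallel gripper is mounted at the origin on the work surface. World frame = base frame: x ahead of the robot, y to its left, z up, the work surface at z = 0. Lengths are in m, angles in degrees, forces in N, time in s.
With the tool pointing down it reaches from about 0.4 to 0.9 m from the base axis. Payload 5.5 kg.
Tool frame: the origin (TCP) lies at the very end of the fingers, on their centre line; the grasp point (between the pads) lies 19 mm behind it; z points along the fingers, y is the line along which they close (so a half turn about z gives the same grasp; the last joint's range is limited). The gripper opens to 92 mm and grips with 3 to 60 N. Pads are 19 mm wide; open, the fingers measure 130 mm over their backs; the gripper's body (75 mm by 190 mm) begins 47 mm behind the grasp point.
Start: joints at [82.747, 28.699, -24.465, 88.831, 12.651, 65.22, -12.049], TCP at [0.247, -0.601, 0.227] pointing down, gripper open.
Joint ranges: [-164.97, 164.97], [-17.58, 116.51], [-87.97, 89.64], [11.32, 138.91], [-80.73, 260.73], [10.89, 115.49], [-147.41, 147.41]. Speed limits (degrees/s): [147.25, 147.25, 180, 180, 180, 180, 180].

INTERFACE

Orientations are given as a 3x3 rotation matrix whose columns are the frame's x, y, z axes.
In Python, from station import r, fingers, solve_ik, imaging, order, models, monitor gives the robot as it stands. The module is installed in compiled form; this text tells all that it offers. Calls block until the motion is done:
- r.movep(position, orientation): joint-space move of the TCP to a pose.
- r.move_straight(position, frame=None, max_speed=0.15, f_stop=None): straight line of the TCP; frame=None keeps the orientation; max_speed is the mean speed in m/s. With f_stop (N) it stops when the force on the tool has changed by that much, and returns True; else False.
- r.set_joints(angles): joint-space move.
- fingers.release() and fingers.close(newtons=None): open the fingers fully, or close them until they stop; newtons is the grip in N (None keeps the last).
- r.dwell(seconds).
- solve_ik(position, orientation): joint angles nearest the present ones, or None.
- imaging.get_image(name): name is "side" or "top"; returns a dict with "color" (420x560x3 uint8, red, green, blue), "z_map" (420x560 float32, m along the optical axis (not along the pixel's ray), 0 where there is no reading), "camera_matrix" (3x3 intrinsics, pixels), "view" (4x4, takes a point from world to camera coordinates). Camera axes: x right, y down, z forward; pixel columns grow to the right and rows downward; lengths in m; the calibration is good to about 2 mm. A picture is of the moment at which its call begins.
A pose or a line that the arm cannot do raises r.PlanningError and nothing moves.
- order.close_job(): hands the job in; it is judged then, once.
Trained networks look in a picture, given as the dict that the camera call returned (one of the last four; its "shot" number tells which), for a name from the list of things; names that differ only in an ending like _2 or _b are one class to them, and where a whole thing is asked for, a point or a joint stands for the part that bears it (a point fixed in the world has none). Each returns a list of dicts, best first, with "conf" (0 to 1); they miss things now and then, are a little off and sometimes report something else, mostly with a low value. They report only what shows in the picture. A call takes as long as a camera call.
- models.boxes_of(picture, target): "at" ([x, y, z] in m, in the coordinates of the camera as it stood for that picture, good to about 4 mm: the middle of the surface that is visible of it).
- models.spot_point(picture, target): "at" ([x, y, z] in m, in the coordinates of the camera as it stood for that picture, good to about 4 mm: a listed point, or the origin of a listed thing).
Readings, each from a call of its own:
- monitor.get_clock(): time.
- monitor.get_joint_positions(): joint angles.
- monitor.get_dq(): joint speeds.
- monitor.get_joint_efforts(): joint torques, N m.
- monitor.get_ee_pos(): TCP position.
- monitor.get_orientation(): TCP orientation.
- monitor.get_wrist_force(): force on the tool from outside, world axes, zero at the start.
- monitor.get_moment(): the same for the moment, N m.
- monitor.get_finger_gap(): finger opening in m.
- monitor.get_finger_force(): force on a finger pad.
Only numpy, scipy, OpenCV 4.12 (cv2) and the standard library are available. Lean on these libraries where they do the work, as an engineer would, in place of code of your own. Each camera call takes 0.05 s, during which the arm holds its last target. There are 200 camera calls.

TASK

Open the clear lid of the rusk tray by turning the handwheel one full turn anticlockwise, seen from above, by its red grip, without touching the lid. Then take the two broken, short rusks out of the tray and put them in the orange tub, leaving the three whole rusks lying where they are. Leave the lid open and do not disturb the other things on the table.

Things in the scene. Friction and masses are not known exactly. Their poses are not given: they have to be found in the camera images.
- tray: steel tray on a dark base plate, fixed to the table. Plate 210 (x) x 800 (y) x 12 mm. Tray in its middle: inside 170 (x) x 336 (y) mm, walls 6 mm, rim 48 mm above the table, floor 12 mm above it. Origin: centre of the tray, on the table; x to the far side. The handwheel stands at one end of the plate and the orange tub at the other, either way round, about 305 mm from the origin.
- tray_floor (a point): centre of the tray's floor, 12 mm above the table. The five rusks (three whole, two broken, in any order) lie side by side on the floor about 62 mm apart centre to centre, their length roughly along the tray's x.
- lid: clear lid in an aluminium frame, 182 (x) x 336 (y) x 8 mm, lying on the tray's rim when closed. Origin: middle of the hinge on the tray's far rim; the lid reaches along its own -x. Geared to the handwheel: swings up about its y axis by 0.285 rad per rad of the wheel; a full turn leaves it open just past upright. Not to be touched by the robot.
- wheel (a joint): turn of the handwheel (rad), 0 at the start with the lid closed, growing anticlockwise as seen from above; stops at 0 and at 6.5 (a little over a full turn). It turns stiffly (about 5 N at the grip) and stays where it is left.
- wheel_axis (a point): top of the black handwheel's hub, on its upright axis. The wheel has a rim of 60 mm radius (to the rim bar's centre, bar 12 mm thick), rim top 96 mm above the table, on a round grey gearbox 80 mm in diameter.
- spinner_grip (a point): point on the axis of the wheel's upright red spinner grip, at a good height to hold (133 mm above the table). The grip is a round knob, 23 mm in diameter, standing on the rim 60 mm from the wheel's axis, from 98 to 153 mm above the table; it spins freely about its own upright axis. It may start at any side of the wheel.
- tub: open orange plastic reject tub, fixed on the base plate, 168 (x) x 188 (y) x 55 mm high outside, walls and floor 4 mm; empty at first. Origin: centre of its underside (12 mm above the table). Its axes are nearly parallel to the tray's.
- shaker: brass flour shaker, 115 mm high, 70 mm in diameter. Origin: centre of its underside. Bystander.
- mug: blue mug, 90 mm high, 76 mm in diameter, handle towards its +y. Origin: centre of its underside. Bystander.
- scraper: bench scraper lying flat, 90 x 140 x 20 mm, steel blade and wooden handle. Origin: near its middle, on the table. Bystander.
- rolling_pin: dark wooden rolling pin, 400 mm long along its y, 44 mm in diameter, lying on the table beyond the tray. Origin: under its middle. Bystander.
- rusk_a: body of a whole baked wholemeal rusk: a rigid brown bar, 110 mm long (its x) x 30 mm wide (y) x 24 mm high, lying flat on the tray floor. Origin: centre of its underside. It stays in the tray.
- rusk_b: body of a broken rusk: a rigid brown bar, only 70 mm long (its x, from -35 to +35 mm; the +x end is ragged and narrower beyond +25 mm) x 30 mm wide (y) x 24 mm high, lying flat on the tray floor. Origin: centre of its underside. To be culled.
- rusk_c: body of a whole baked wholemeal rusk: a rigid brown bar, 110 mm long (its x) x 30 mm wide (y) x 24 mm high, lying flat on the tray floor. Origin: centre of its underside. It stays in the tray.
- rusk_d: body of a broken rusk: a rigid brown bar, only 70 mm long (its x, from -35 to +35 mm; the +x end is ragged and narrower beyond +25 mm) x 30 mm wide (y) x 24 mm high, lying flat on the tray floor. Origin: centre of its underside. To be culled.
- rusk_e: body of a whole baked wholemeal rusk: a rigid brown bar, 110 mm long (its x) x 30 mm wide (y) x 24 mm high, lying flat on the tray floor. Origin: centre of its underside. It stays in the tray.

How it is judged:
By the outcome, as a careful person would: the job done as asked, in the order asked, and still so for the second after the job is handed in, with the robot touching nothing.
It also fails if it takes over 67 s, if anything falls off the work surface, if the arm or the gripper's body presses on something with over 40 N, if the wrist force passes 120 N, or if a joint passes its speed limit or range.

## Working session

There is one attempt and no reset: what is moved stays moved. The work goes in short steps, each a Python script; the robot and the scene stay as the last script left them, time stands still between calls to the robot, and variables do not carry over. Pictures are saved under pics/ and viewed, at most 10 in all, crops included, and the job is handed in when it is done.

```bash
mkdir -p pics; cat > h.py <<'E'
import numpy as np, cv2
from station import r, fingers, solve_ik, imaging, order, models, monitor
def world(pic,p):
    T=np.linalg.inv(pic["view"]); return T[:3,:3]@np.array(p)+T[:3,3]
def pix(pic,p):
    c=pic["view"][:3,:3]@np.array(p)+pic["view"][:3,3]; q=pic["camera_matrix"]@c; return q[:2]/q[2]
def cloud(pic):
    K=pic["camera_matrix"]; z=pic["z_map"]; v,u=np.mgrid[:z.shape[0],:z.shape[1]]
    P=np.stack([(u-K[0,2])/K[0,0]*z,(v-K[1,2])/K[1,1]*z,z],-1)
    T=np.linalg.inv(pic["view"]); return P@T[:3,:3].T+T[:3,3]
def down(a):  # tool pointing down, closing line (y) at angle a rad in world xy
    y=np.array([np.cos(a),np.sin(a),0]); z=np.array([0,0,-1.]); return np.stack([np.cross(y,z),y,z],1)
def save(pic,n): cv2.imwrite(f"pics/{n}.png",pic["color"][:,:,::-1])
E
python3 - <<'E'
from h import *
for n in ("top","side"):
    p=imaging.get_image(n); save(p,n+"0")
    print(n,"cam",np.linalg.inv(p["view"])[:3,3].round(3))
    for t in ["tray","tray_floor","lid","wheel_axis","spinner_grip","tub","shaker","mug","scraper","rolling_pin","rusk_a","rusk_b"]:
        f=models.spot_point if 1 else 0
        print(t,[(round(d["conf"],2),world(p,d["at"]).round(3).tolist(),pix(p,world(p,d["at"])).round().tolist()) for d in f(p,t)][:6])
print(monitor.get_clock(),monitor.get_orientation())
E
```

```text
top cam [0.504 0.014 1.073]
tray [(0.95, [0.548, -0.018, 0.004], [296.0, 225.0])]
tray_floor [(0.75, [0.784, -0.163, -0.0], [353.0, 134.0]), (0.17, [0.487, -0.318, 0.094], [427.0, 251.0])]
lid [(0.7, [0.635, -0.028, 0.048], [301.0, 189.0])]
wheel_axis [(0.87, [0.483, -0.319, 0.096], [428.0, 253.0])]
spinner_grip [(0.6, [0.53, -0.364, 0.13], [453.0, 232.0])]
tub [(0.58, [0.548, 0.294, 0.009], [172.0, 224.0])]
shaker [(0.86, [0.357, 0.14, 0.003], [233.0, 301.0])]
mug [(0.64, [0.367, -0.116, 0.001], [335.0, 298.0])]
scraper [(0.69, [0.792, 0.137, -0.0], [236.0, 131.0])]
rolling_pin [(0.79, [0.784, -0.161, 0.001], [352.0, 134.0]), (0.65, [0.791, 0.142, -0.002], [234.0, 131.0])]
rusk_a [(0.73, [0.636, -0.028, 0.051], [301.0, 188.0])]
rusk_b [(0.73, [0.636, -0.028, 0.051], [301.0, 188.0])]
side cam [0.179 0.684 1.077]
tray [(0.66, [0.552, -0.019, 0.004], [284.0, 235.0])]
tray_floor [(0.75, [0.55, -0.02, 0.011], [284.0, 234.0])]
lid [(0.97, [0.64, -0.031, 0.046], [256.0, 210.0])]
wheel_axis [(0.63, [0.489, -0.317, 0.103], [353.0, 147.0])]
spinner_grip [(0.68, [0.528, -0.37, 0.13], [349.0, 124.0])]
tub []
shaker [(0.86, [0.361, 0.139, -0.0], [323.0, 313.0])]
mug [(0.61, [0.366, -0.115, 0.003], [362.0, 236.0])]
scraper [(0.88, [0.787, 0.138, 0.001], [177.0, 245.0])]
rolling_pin [(0.57, [0.784, 0.137, 0.0], [178.0, 245.0])]
rusk_a []
rusk_b []
1.3 [[ 9.24991902e-01  3.79986815e-01  4.63801434e-05]
 [ 3.79986817e-01 -9.24991901e-01 -4.84978553e-05]
 [ 2.44727114e-05  6.24839665e-05 -9.99999998e-01]]
```

View pics/top0.png

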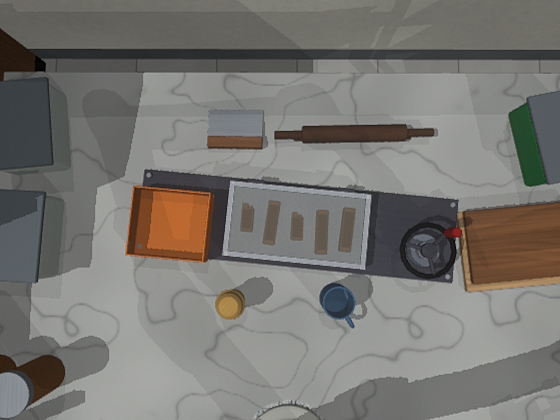

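View pics/side0.png

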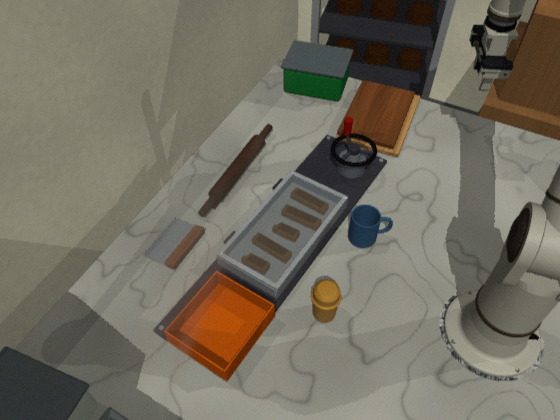

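The top view shows the wheel at (428,252) with its red grip at (453,232), the tub at (170,223), and the short rusks at (247,217) and (297,227). The lid is closed over the tray. Next I'll refine these positions with depth.

```bash
cat >> h.py <<'E'
def rusks(pic,P):
    hsv=cv2.cvtColor(pic["color"],cv2.COLOR_RGB2HSV)
    h,s,v=[hsv[...,i].astype(int) for i in range(3)]
    m=((s>60)&(h<25)&(P[...,0]>.44)&(P[...,0]<.68)&(P[...,1]>-.2)&(P[...,1]<.16)).astype(np.uint8)
    n,l,st,c=cv2.connectedComponentsWithStats(m)
    T=np.linalg.inv(pic["view"]); K=np.linalg.inv(pic["camera_matrix"]); out=[]
    for i in range(1,n):
        if st[i,4]<100: continue
        v,u=np.nonzero(l==i); d=(K@np.stack([u,v,np.ones_like(u)])).T@T[:3,:3].T
        Q=T[:3,3]+d*((.036-T[2,3])/d[:,2])[:,None]   # rusk top plane
        (cx,cy),(w,hh),a=cv2.minAreaRect((Q[:,:2]*1000).astype(np.float32))
        if w<hh: w,hh,a=hh,w,a+90
        a=(a+90)%180-90
        out.append((round(cx/1000,4),round(cy/1000,4),round(w),round(hh),round(a,1),round(float(np.median(P[v,u,2])),3)))
    return sorted(out,key=lambda o:o[1])
E
python3 - <<'E'
from h import *
for n in ("top","side"):
    p=imaging.get_image(n); P=cloud(p); z=P[...,2]
    c=p["color"].astype(int)
    red=(c[...,0]>110)&(c[...,1]<60)&(c[...,2]<60)&(P[...,1]<-.2)&(P[...,1]>-.45)&(P[...,0]<.65)
    q=P[red]; t=q[q[:,2]>.145]; print(n,"red",red.sum(),q[:,2].min().round(3),q[:,2].max().round(3),"top",len(t),t.mean(0).round(4) if len(t) else "", (t.min(0).round(3),t.max(0).round(3)) if len(t) else "")
    m=(z>.088)&(z<.1)&(np.hypot(P[...,0]-.486,P[...,1]+.318)<.085)&(np.hypot(P[...,0]-.486,P[...,1]+.318)>.04)&~red
    X=P[m][:,:2]; 
    for _ in range(3):
        s=np.linalg.lstsq(np.c_[2*X,np.ones(len(X))],(X**2).sum(1),rcond=None)[0]; R=np.sqrt(s[2]+s[0]**2+s[1]**2)
        X=X[abs(np.hypot(*(X-s[:2]).T)-R)<.009]
    print("rim",s[:2].round(4),R.round(4),len(X))
    print("rusks",*rusks(p,P),sep="\n")
    b=P[(P[...,1]<-.40)&(P[...,1]>-.5)&(P[...,0]>.45)&(P[...,0]<.6)]; print("board z",np.median(b[:,2]),b[:,2].max())
    # tub rim
    hsv=cv2.cvtColor(p["color"],cv2.COLOR_RGB2HSV); o=(hsv[...,0]<14)&(hsv[...,1]>150)&(P[...,1]>.15)&(P[...,1]<.45)&(P[...,0]>.4)&(z>.058)
    print("tub",cv2.minAreaRect((P[o][:,:2]*1000).astype(np.float32)))
    print("zcheck lid",[np.round(P[y,x],3).tolist() for y,x in ([189,301],)] )
c=np.array([.486,-.318])
for a in (0,90,45,-45):
  print(a,[(solve_ik([*(c+.06*np.array([np.cos(t),np.sin(t)])),.116],down(np.radians(a))) is not None) for t in np.linspace(0,6,8)])
j=solve_ik([.53,-.367,.116],down(0)); print(np.round(j,1)); j=solve_ik([.53,-.367,.116],down(np.pi)); print(np.round(j,1) if j is not None else 0)
E
```

```text
top red 59 0.016 0.155 top 58 [ 0.5287 -0.3634  0.152 ] (array([ 0.521, -0.372,  0.147]), array([ 0.536, -0.354,  0.155]))
rim [ 0.4879 -0.3189] 0.059 828
rusks
board z 0.033351255220788634 0.04235513779705635
tub ((548.6262817382812, 290.3963623046875), (187.4551544189453, 165.866943359375), 84.92823791503906)
zcheck lid [[0.634, -0.028, 0.057]]
side red 30 0.147 0.161 top 30 [ 0.5284 -0.3623  0.1525] (array([ 0.52 , -0.375,  0.147]), array([ 0.537, -0.35 ,  0.161]))
rim [ 0.4877 -0.3164] 0.0591 449
rusks
(0.5347, -0.135, 112, 39, -7.7, 0.054)
(0.5295, -0.073, 112, 39, -2.4, 0.054)
(0.543, -0.0127, 72, 38, -2.5, 0.054)
(0.5509, 0.0504, 111, 36, -8.9, 0.054)
(0.5644, 0.1097, 74, 35, -2.7, 0.054)
board z 0.03420197872789288 0.04338216496052061
tub ((549.2925415039062, 291.15631103515625), (190.5833740234375, 169.8611297607422), 85.13807678222656)
zcheck lid [[0.566, -0.148, 0.053]]
0 [True, True, True, True, True, True, True, True]
90 [True, True, True, True, True, True, True, True]
45 [True, True, True, True, True, True, True, True]
-45 [True, True, True, True, True, True, True, True]
[ 59.3  38.6 -38.5  94.4  27.7  56.9  11.4]
[  -8.6   51.3   64.6   96.8  -50.5   66.  -109.5]
```

```bash
python3 - <<'E'
from h import *
c=np.array([.4878,-.318]); g=np.array([.5286,-.363]); a0=np.arctan2(*(g-c)[::-1]); R=down(np.radians(-5))
g=c+.06*np.array([np.cos(a0),np.sin(a0)])
r.movep([*g,.2],R); r.move_straight([*g,.116],max_speed=.12,f_stop=8)
print(monitor.get_ee_pos(),monitor.get_clock())
fingers.close(25); print("gap",monitor.get_finger_gap(),monitor.get_wrist_force().round(1) if hasattr(monitor.get_wrist_force(),'round') else monitor.get_wrist_force())
for k in range(1,5):
    a=a0+np.radians(10*k); r.move_straight([*(c+.06*np.array([np.cos(a),np.sin(a)])),.116],max_speed=.08)
    f=np.array(monitor.get_wrist_force()); print(k,f.round(1),"radial",round(f[0]*np.cos(a)+f[1]*np.sin(a),1),"gap",monitor.get_finger_gap(),monitor.get_clock())
p=imaging.get_image("side"); save(p,"s1")
E
```

```text
[ 0.52870053 -0.36267223  0.11669302] 3.6333
gap 0.021816595637498368 [ 4.6 -0.9 -4.5]
1 [ 2.5 -4.7 -1.5] radial 4.9 gap 0.02238483023299063 5.0
2 [ 3.3 -4.9 -4. ] radial 5.2 gap 0.022435934377127414 5.2833
3 [ 4.9 -4.6 -5. ] radial 6.1 gap 0.022177996329807652 5.5667
4 [ 5.  -2.7 -5.4] radial 5.3 gap 0.022269601790857598 5.85
```

View pics/s1.png

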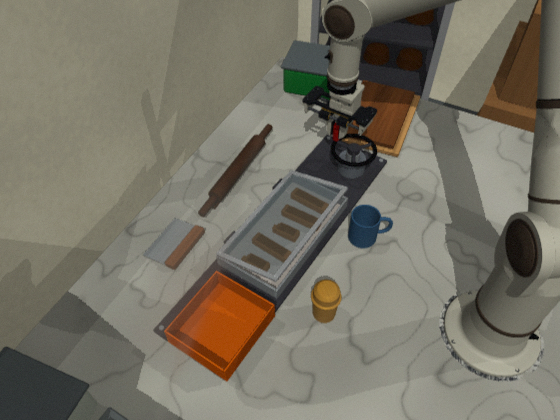

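The gripper at (340,120) holds the red grip, and the lid's near edge has started to rise around (300,270). Forces are small, so I'll continue turning.

```bash
python3 - <<'E'
from h import *
c=np.array([.4878,-.318]); a0=np.arctan2(-.045,.0408)
for d in list(range(52,361,12))+[363]:
    a=a0+np.radians(d); r.move_straight([*(c+.06*np.array([np.cos(a),np.sin(a)])),.116],max_speed=.1)
    f=np.array(monitor.get_wrist_force())
    if d%48==4 or d>350 or np.linalg.norm(f)>25: print(d,f.round(1),round(monitor.get_finger_gap(),4),monitor.get_clock())
    if np.linalg.norm(f)>50: break
p=imaging.get_image("side"); save(p,"s2")
E
```

```text
52 [ 5.3 -2.4 -3.6] 0.0222 6.175
100 [2.1 3.5 0.2] 0.0222 7.275
148 [0.4 0.2 1.2] 0.0224 8.375
196 [ 5.6 -4.7 -5.4] 0.022 9.475
244 [ 5.   0.  -3.4] 0.0228 10.575
292 [2.4 3.6 1.5] 0.0222 11.675
340 [ 1.1 -0.9  2. ] 0.0221 12.775
352 [ 2.6 -4.3 -0.1] 0.0222 13.05
363 [ 4.4 -3.8 -2.1] 0.0222 13.3167
```

View pics/s2.png

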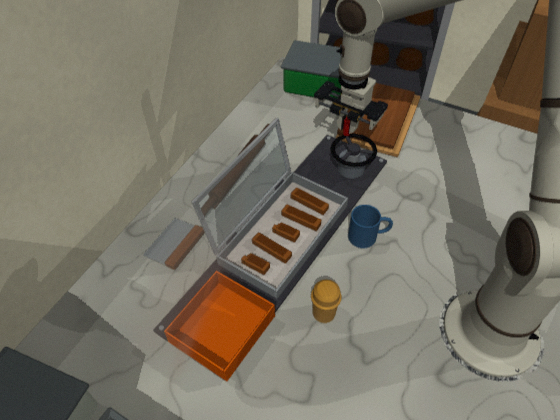

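The lid stands open (about (250,185)) and all five rusks are visible. I'll release the grip, back off upward and measure the rusks.

```bash
python3 - <<'E'
from h import *
fingers.release(); e=np.array(monitor.get_ee_pos()); r.move_straight([e[0],e[1],.25],max_speed=.25)
for n in ("top","side"):
    p=imaging.get_image(n); P=cloud(p); save(p,n+"3"); print(n,*rusks(p,P),sep="\n")
    print([(round(d["conf"],2),world(p,d["at"]).round(3).tolist()) for d in models.spot_point(p,"rusk_b")])
    m=(P[...,2]>.1)&(P[...,0]>.58)&(P[...,0]<.8)&(abs(P[...,1]+.02)<.16); q=P[m]
    print("lid",len(q),q[:,0].min(),q[:,2].max())
    m=(P[...,2]>.03)&(P[...,2]<.042)&(P[...,0]>.46)&(P[...,0]<.62)&(P[...,1]>-.17)&(P[...,1]<.135)
    n_,l,st,cc=cv2.connectedComponentsWithStats(m.astype(np.uint8))
    for i in range(1,n_):
        if st[i,4]>80:
            b=cv2.minAreaRect((P[l==i][:,:2]*1000).astype(np.float32)); print("depth",np.round(b[0],1),np.round(b[1]),round(b[2],1))
R=down(np.radians(85))
for q in ([.56,.11],[.545,-.013],[.54,.29],[.54,.26]):
    for z in (.033,.2):
        for a in (85,-95):
            j=solve_ik([*q,z],down(np.radians(a))); print(q,z,a,None if j is None else np.round(j))
E
```

```text
top
(0.5378, -0.1417, 108, 30, -7.1, 0.035)
(0.5313, -0.0795, 108, 30, -2.4, 0.035)
(0.5458, -0.0189, 67, 29, -2.7, 0.035)
(0.554, 0.0438, 108, 30, -8.3, 0.035)
(0.5664, 0.1035, 69, 30, -3.7, 0.035)
[(0.88, [0.532, -0.078, 0.014]), (0.88, [0.539, -0.144, 0.009]), (0.84, [0.567, 0.102, 0.013]), (0.73, [0.553, 0.04, 0.015]), (0.58, [0.546, -0.017, 0.01])]
lid 3850 0.6383879451544416 0.2280307062412068
depth [553.3  44.5] [ 30. 110.] 81.8
depth [565.8 104.7] [30. 70.] 85.6
depth [ 536.9 -141.8] [ 30. 109.] 83.0
depth [530.8 -79.6] [ 30. 109.] 87.7
depth [545.2 -17.4] [69. 30.] 0.1
side
(0.7686, -0.1921, 199, 25, -89.0, 0.2)
(0.535, -0.1353, 115, 43, -7.0, 0.035)
(0.5293, -0.0732, 115, 43, -2.4, 0.035)
(0.5436, -0.0126, 75, 41, -2.1, 0.034)
(0.5512, 0.0501, 115, 39, -8.8, 0.035)
(0.564, 0.109, 75, 40, -4.2, 0.034)
[(0.92, [0.532, -0.078, 0.014]), (0.86, [0.536, -0.144, 0.012]), (0.6, [0.555, 0.045, 0.013]), (0.55, [0.569, 0.104, 0.008]), (0.54, [0.547, -0.018, 0.018])]
lid 4134 0.638650886954254 0.2290907112210534
depth [ 537.9 -140.5] [ 34. 111.] 82.4
depth [531.3 -78.3] [ 34. 110.] 88.
[... 412 characters left out ...]
  49.]
[0.545, -0.013] 0.033 -95 [  16.   34.  -22.  111.   19.   39. -113.]
[0.545, -0.013] 0.2 85 [ 47.  32. -64. 105.  32.  64.  56.]
[0.545, -0.013] 0.2 -95 [  24.   21.  -32.  105.   13.   57. -108.]
[0.54, 0.29] 0.033 85 [  7.  50. -54. 101.  49.  56.  18.]
[0.54, 0.29] 0.033 -95 [ -12.   40.  -26.  101.   23.   44. -144.]
[0.54, 0.29] 0.2 85 [ 16.  46. -73.  95.  46.  75.  19.]
[0.54, 0.29] 0.2 -95 [  -2.   29.  -39.   96.   20.   62. -142.]
[0.54, 0.26] 0.033 85 [  9.  49. -53. 103.  48.  54.  20.]
[0.54, 0.26] 0.033 -95 [  -9.   38.  -26.  103.   23.   43. -142.]
[0.54, 0.26] 0.2 85 [ 20.  45. -73.  97.  45.  73.  22.]
[0.54, 0.26] 0.2 -95 [   1.   28.  -38.   98.   19.   61. -139.]
```

View pics/top3.png

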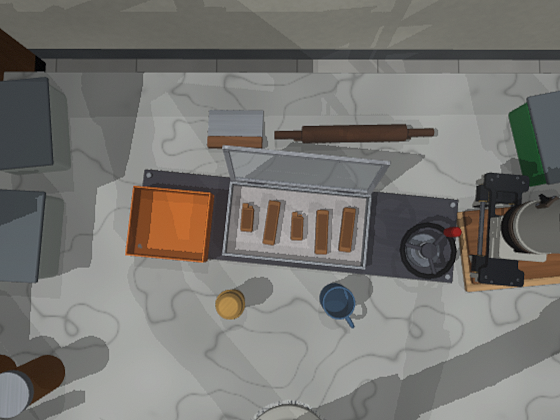

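The lid is fully open, with short rusks at (247,217) and (297,227). Fully open fingers would land on the neighbouring rusks or the wall if I gripped crosswise, so I'll grip lengthwise (70 mm < 92 mm). A slight shift and tilt towards the robot keeps the gripper body clear of the lid. First I'll check the lid clearance and IK, then approach and grasp the first rusk.

```bash
cat >> h.py <<'E'
from scipy.spatial.transform import Rotation as Ro
def tilt(yaw,t):  # closing line along yaw, tool top leaning back towards the robot by t deg
    y0=down(np.radians(yaw)); ax=np.array([-np.sin(np.radians(yaw)),np.cos(np.radians(yaw)),0])
    M=Ro.from_rotvec(-np.radians(t)*ax).as_matrix()@y0
    assert M[0,2]>0; return M
E
python3 - <<'E'
from h import *
p=imaging.get_image("side"); P=cloud(p); o=np.array([.55,-.019]); ex=np.array([np.cos(.087),-np.sin(.087)]); ey=np.array([-ex[1],ex[0]])
X=(P[...,:2]-o)@ex; Y=(P[...,:2]-o)@ey
for lo in (.07,.09,.11,.2):
    m=(P[...,2]>lo)&(P[...,2]<lo+.02)&(X>.06)&(X<.16)&(abs(Y)<.17); q=X[m]; print("lid x' at z",lo,len(q),np.percentile(q,[1,10,50]).round(4) if len(q) else "")
T=tilt(-3.5,4); print(T.round(3))
g=np.array([.5662,.1045]); s=g-.006*np.array([np.cos(.061),-np.sin(.061)])
for q in ([*s,.25],[*s,.019],[.55,.27,.13],[.55,.27,.03],[.55,.315,.03]):
    j=solve_ik(q,T); print(None if j is None else np.round(j))
r.move_straight([.45,-.2,.28],max_speed=.3); r.move_straight([.46,.10,.28],T,max_speed=.35)
r.move_straight([*s,.25],max_speed=.25)
print(np.round(monitor.get_joint_positions(),1),monitor.get_clock())
print("stop",r.move_straight([*s,.07],max_speed=.2,f_stop=8))
p=imaging.get_image("top"); save(p,"t4"); p2=imaging.get_image("side"); save(p2,"s4")
cv2.imwrite("pics/m4.png",np.hstack([p["color"][90:330,130:420],p2["color"][90:330,150:440]])[:,:,::-1])
print(monitor.get_ee_pos(),monitor.get_clock())
E
```

```text
lid x' at z 0.07 577 [0.0949 0.097  0.0998]
lid x' at z 0.09 599 [0.0994 0.1015 0.1044]
lid x' at z 0.11 631 [0.103  0.1061 0.109 ]
lid x' at z 0.2 622 [0.1246 0.1268 0.1291]
[[ 0.061  0.996  0.07 ]
 [ 0.998 -0.061 -0.004]
 [-0.     0.07  -0.998]]
[ 32.  25. -59. 102.  26.  63. -39.]
[ 15.  39. -37. 111.  40.  39. -50.]
[  8.  38. -52. 102.  39.  56. -63.]
[  0.  43. -41. 104.  42.  46. -66.]
[ -4.  45. -41. 101.  43.  48. -69.]
[ 30.2  23.8 -55.9 101.9  24.1  62.6 -37.3] 17.825
stop False
[0.56135538 0.10512263 0.07153675] 18.975
```

View pics/m4.png

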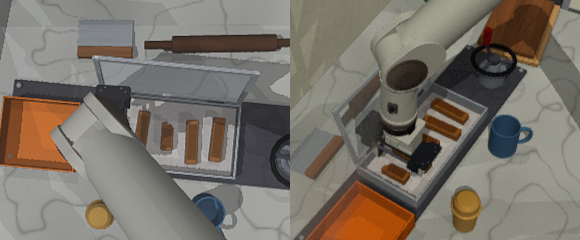

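The gripper is above the left short rusk (side crop (395,170)), with the lid behind it and clear, and the forearm well above the mug. I'll descend and grasp.

```bash
python3 - <<'E'
from h import *
e=np.array(monitor.get_ee_pos()); g=np.array([.5662,.1045]); s=g-.006*np.array([np.cos(.061),-np.sin(.061)])
st=r.move_straight([*s,.019],max_speed=.1,f_stop=6); print("stop",st,monitor.get_ee_pos())
if not st:
    fingers.close(15); print("gap",monitor.get_finger_gap(),monitor.get_finger_force(),monitor.get_wrist_force())
    r.move_straight([*s,.05],max_speed=.1); print(monitor.get_finger_gap(),monitor.get_finger_force())
    p2=imaging.get_image("side"); save(p2,"s5"); cv2.imwrite("pics/c5.png",cv2.resize(p2["color"][170:330,180:380],None,fx=3,fy=3)[:,:,::-1])
print(monitor.get_clock())
E
```

```text
stop False [0.56001499 0.10526623 0.01867958]
gap 0.07005431718435369 14.952952230814844 [1.17525581 0.14200331 4.72057238]
0.06994168703724002 14.895713003352284
20.625
```

View pics/c5.png

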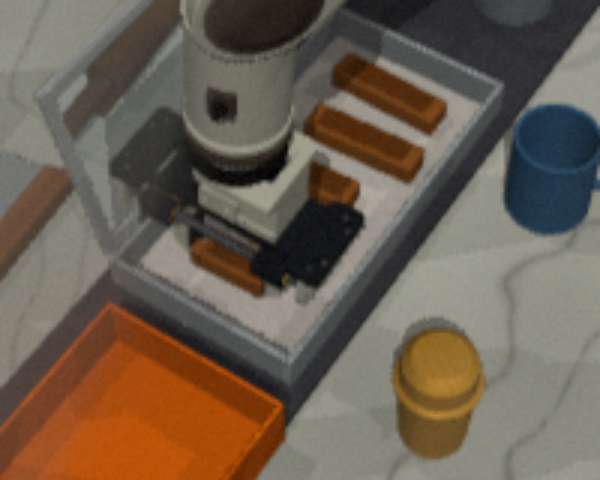

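The rusk is held (gap 70 mm). I'll place it in the tub, then fetch the other one.

```bash
python3 - <<'E'
from h import *
e=np.array(monitor.get_ee_pos())
r.move_straight([e[0],e[1],.12],max_speed=.15); r.move_straight([.552,.325,.12],max_speed=.2)
print("gap",monitor.get_finger_gap(),"stop",r.move_straight([.552,.325,.027],max_speed=.12,f_stop=6),monitor.get_ee_pos())
fingers.release(); r.move_straight([.552,.325,.13],max_speed=.2)
g=np.array([.5455,-.018]); s=g-.004*np.array([1,-.04]); T=tilt(-2.5,4)
r.move_straight([.53,.27,.14],max_speed=.3); r.move_straight([*s,.14],T,max_speed=.25)
p=imaging.get_image("side"); P=cloud(p); print(*rusks(p,P),sep="\n"); save(p,"s6")
st=r.move_straight([*s,.019],max_speed=.12,f_stop=6); print("stop",st,monitor.get_ee_pos())
if not st:
    fingers.close(15); print("gap",monitor.get_finger_gap(),monitor.get_finger_force())
    if monitor.get_finger_gap()>.06: r.move_straight([*s,.05],max_speed=.1); print(monitor.get_finger_gap())
    p2=imaging.get_image("side"); cv2.imwrite("pics/c7.png",cv2.resize(p2["color"][170:390,150:380],None,fx=2.5,fy=2.5)[:,:,::-1])
print(monitor.get_clock())
E
```

```text
gap 0.07063468042960888 stop False [0.55244503 0.32561474 0.02769659]
(0.7538, -0.5159, 171, 138, -62.6, 0.51)
(0.6555, -0.2687, 103, 44, 20.4, 0.339)
(0.7669, -0.1792, 225, 26, -89.1, 0.198)
(0.4904, -0.1299, 45, 25, 88.8, 0.033)
(0.5293, -0.0736, 115, 44, -1.9, 0.034)
(0.5437, -0.0123, 75, 41, -1.6, 0.034)
(0.5511, 0.0502, 115, 39, -8.8, 0.035)
stop False [ 0.54218011 -0.01773527  0.01967252]
gap 0.07015816242278679 14.973298389231786
0.06986258892123781
28.525
```

View pics/c7.png

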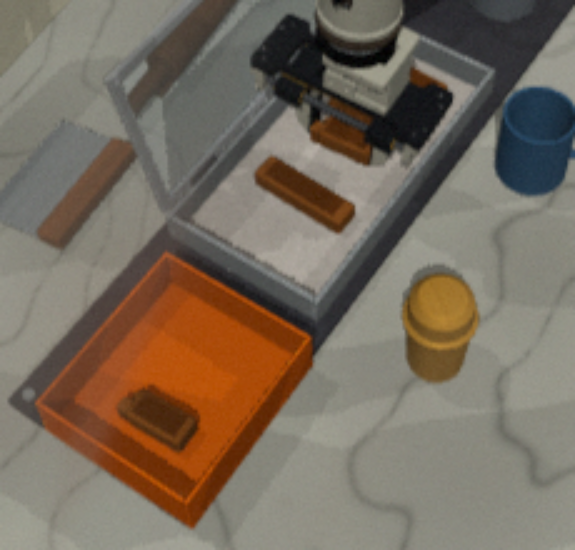

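The first rusk lies flat in the tub (crop (160,415)), and the second is held. I'll place it and check the scene.

```bash
python3 - <<'E'
from h import *
e=np.array(monitor.get_ee_pos())
r.move_straight([e[0],e[1],.12],max_speed=.15); r.move_straight([.547,.262,.12],max_speed=.2)
print("gap",monitor.get_finger_gap(),"stop",r.move_straight([.547,.262,.027],max_speed=.12,f_stop=6))
fingers.release(); r.move_straight([.547,.262,.14],max_speed=.2); r.move_straight([.45,.3,.33],max_speed=.25)
r.dwell(.3)
p=imaging.get_image("top"); P=cloud(p); print(*rusks(p,P),sep="\n"); p2=imaging.get_image("side")
cv2.imwrite("pics/m8.png",np.hstack([p["color"][70:350,100:480],p2["color"][100:380,130:400]])[:,:,::-1])
for t in ("shaker","mug","scraper","rolling_pin","spinner_grip","rusk_b"): print(t,[(round(d["conf"],2),world(p2,d["at"]).round(3).tolist()) for d in models.spot_point(p2,t)][:6])
print(monitor.get_clock())
E
```

```text
gap 0.07007265349387742 stop False
(0.5377, -0.1415, 108, 30, -7.1, 0.035)
(0.5313, -0.0795, 108, 30, -2.3, 0.035)
(0.5538, 0.0437, 108, 29, -8.4, 0.035)
shaker [(0.75, [0.528, -0.368, 0.131]), (0.6, [0.36, 0.139, 0.004])]
mug [(0.81, [0.365, -0.113, 0.001])]
scraper [(0.96, [0.786, 0.137, -0.002])]
rolling_pin []
spinner_grip [(0.47, [0.529, -0.368, 0.132])]
rusk_b [(0.9, [0.553, 0.324, 0.014]), (0.85, [0.532, -0.079, 0.012]), (0.85, [0.539, -0.144, 0.009]), (0.61, [0.548, 0.261, 0.018])]
34.6417
```

View pics/m8.png

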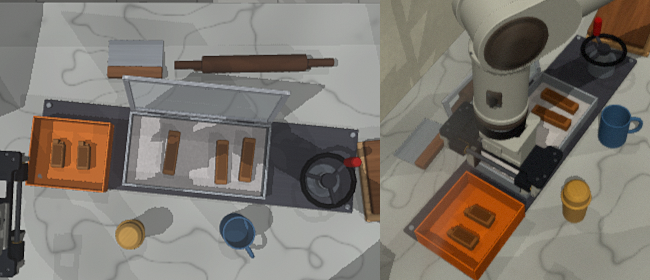

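Both short rusks are in the tub (crop (57,153) and (85,153)). The three whole ones have not moved, the lid is open, and the bystanders are in place, so I'll hand in.

```bash
python3 -c "
from station import order; print(order.close_job())"
```

```text
the job is handed in; nothing more can be done
None
```

The job is handed in at about 35 s of robot time: the lid is open after one full anticlockwise turn by the red grip, both broken rusks are in the orange tub, and the three whole rusks and the other things on the table show no movement in the last pictures.

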